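# Sweep the stone offcuts off the carving board into the scrap tray

## Task

Clear the carving board of waste: use the fingertips like a brush to sweep the four small slate offcuts across the board and over its end, so that they drop into the steel scrap tray that stands against it. Only push them along the board, do not pick any of them up, and leave the inkstone and the chisel on the board, and the finished inkstones on either side of it, where they are.

Things in the scene. Friction and masses are not known exactly. Their poses are not given: they have to be found in the camera images.
- board: The carving board: a pale wooden slab fixed to the bench, 320 mm deep (its x) by 460 mm wide (its y), its level top 50 mm above the bench. A stop ledge 25 mm wide and 20 mm high stands on its far (+x) edge, inner face at board x = +135 mm; the other edges are open. Origin: on the bench under the board's centre.
- tray: The scrap tray: open sheet-steel tray, 320 mm (its x) by 135 mm (its y) outside, 46 mm high, walls and floor 3 mm, fixed on the bench with one long side against either the left (+y) or the right (-y) end of the board (gap 1 mm), parallel to it. Its rim is 4 mm below the board's top: what slides over that end drops in. Small wire handles on its short ends. Origin: under its centre, on the bench.
- offcut1: One of the four slate offcuts on the board: a small rough grey stone lump with a flat top and foot, five-sided, about 43 by 32 mm and 20 mm thick, about 50 g, lying flat on the board and sliding freely on it. Origin: its centre, 10 mm above its foot; z up.
- offcut2: One of the four slate offcuts on the board: a small rough grey stone lump with a flat top and foot, five-sided, about 40 by 31 mm and 18 mm thick, about 50 g, lying flat on the board and sliding freely on it. Origin: its centre, 9 mm above its foot; z up.
- offcut3: One of the four slate offcuts on the board: a small rough grey stone lump with a flat top and foot, six-sided, about 39 by 39 mm and 22 mm thick, about 50 g, lying flat on the board and sliding freely on it. Origin: its centre, 11 mm above its foot; z up.
- offcut4: One of the four slate offcuts on the board: a small rough grey stone lump with a flat top and foot, long five-sided, about 46 by 27 mm and 19 mm thick, about 50 g, lying flat on the board and sliding freely on it. Origin: its centre, 9.5 mm above its foot; z up.
- inkstone: Bystander: the half-finished rectangular slate inkstone on the board near the ledge, 88 mm (its x) by 125 mm (its y), 30 mm thick, rounded corners, hollowed top, 0.85 kg, loose. Origin: centre of its underside.
- chisel: Bystander: a carving chisel on the board, in front of the inkstone (its -x side; only offcuts lie between it and the board's near edge), wooden grip and steel shank, lying along its y from -75 to +83 mm, 15 mm wide, 13 mm thick, loose. Origin: in its underside, about mid-length.
- whetstone: Bystander: a whetstone in a wooden holder, 250 mm (its x) by 80 mm (its y), 46 mm high, fixed on the bench 28 mm beyond the end of the board opposite the tray. It is not a container. Origin: centre of its underside.
- ovalstone: Bystander: a finished oval inkstone, 95 by 125 mm, 26 mm thick, on the bench at the right. Origin: centre of its underside.
- roundstone: Bystander: a small round inkstone, 90 mm across, 20 mm thick, on the bench at the left. Origin: centre of its underside.

How it is judged:
At the end, for the whole second after the job is handed in: All four offcuts lie inside the scrap tray, each with its centre within the tray's outline and below its rim (less than 44 mm above the bench), and at rest (x of offcut1 in the frame of tray between -0.16 and 0.16 m and y of offcut1 in the frame of tray between -0.0675 and 0.0675 m and z of each of offcut1, offcut2, offcut3, offcut4 in the frame of tray below 0.044 m and linear speed of each of offcut1, offcut2, offcut3, offcut4 below 0.03 m/s and x of offcut2 in the frame of tray between -0.16 and 0.16 m and y of offcut2 in the frame of tray between -0.0675 and 0.0675 m and x of offcut3 in the frame of tray between -0.16 and 0.16 m and y of offcut3 in the frame of tray between -0.0675 and 0.0675 m and x of offcut4 in the frame of tray between -0.16 and 0.16 m and y of offcut4 in the frame of tray between -0.0675 and 0.0675 m); the robot touches nothing.
It fails at once if an offcut is lifted: its centre rises 12 mm or more above its height at rest on the board (z of offcut1 in the frame of board above 0.072 m or z of offcut2 in the frame of board above 0.071 m or z of offcut3 in the frame of board above 0.073 m or z of offcut4 in the frame of board above 0.0715 m).
It fails at once if the inkstone or the chisel on the board is moved by more than 12 mm or turned well out of line with the board (distance of any of inkstone, chisel from where it was at the start of the episode above 0.012 m or angle between the y axis of any of inkstone, chisel and the y axis of board, either way round above 0.3 rad).
It fails at once if the oval or the round inkstone beside the board is moved by more than 20 mm (distance of any of ovalstone, roundstone from where it was at the start of the episode above 0.02 m).
It also fails if it takes over 72 s, if anything falls off the work surface, if the arm or the gripper's body presses on something with over 40 N, if the wrist force passes 120 N, or if a joint passes its speed limit or range.

## Robot

A 7-joint arm with a two-finger parallel gripper is mounted at the origin on the work surface. World frame = base frame: x ahead of the robot, y to its left, z up, the work surface at z = 0. Lengths are in m, angles in rad, forces in N, time in s.
With the tool pointing down it reaches from about 0.425 to 1.025 m from the base axis. Payload 9.4 kg.
Tool frame: the origin (TCP) lies midway between the tips of the shut fingers; the grasp point (between the pads) lies arm.grasp_offset behind it (arm.grasp_offset is the distance from the TCP to the grasp point, in m); z points along the fingers, y is the line along which they close (so a half turn about z gives the same grasp; the last joint's range is limited). The gripper opens to 93 mm and grips with 3 to 60 N. Pads are 15 mm wide; open, the fingers measure 128 mm over their backs; the gripper's body (75 mm by 188 mm) begins 65 mm behind the grasp point.
Start: joints at [-1.221, 0.599, -0.003, 1.599, 0.002, 0.943, -0.08], TCP at [0.3, 0.66, 0.219] pointing down, gripper open.
Joint ranges: [-2.57, 2.57], [-0.35, 1.97], [-1.29, 1.29], [0.11, 2.56], [-1.05, 4.19], [0.11, 1.86], [-2.63, 2.63]. Speed limits (rad/s): [2.22, 2.22, 3.01, 3.01, 3.14, 3.14, 3.14].

## Interface

Orientations are given as a rotation vector (axis times angle).
In Python, from bench import arm gives the robot as it stands.
- The arm moves only by the tool move_arm, never from a script. Its argument "steps" is a list of rows, each a list of 7 numbers: the shift along the tool's x, y, z in m, then the turn, a rotation vector about the tool's x, y, z in rad, then the opening, from -1 (shut) to 1 (fully open). In form: [[dx, dy, dz, rx, ry, rz, jaw], ...]. A call has exactly 10 rows; each row shifts and turns the commanded pose from where the row before left it, along the tool's axes as they then stand; what a row does not reach is not made up. A row lasts 1/8 s, in which the tool goes at most 62.5 mm and 10.7 degrees, less where a joint would pass 70% of its speed; a pose out of reach is approached as far as the arm can. A call with a gripper value outside its range is refused whole. The fingers move at their own pace and stop on an object; "force" is the grip in N (left out, the last holds). Time passes only in rows, so rows that do not move let the fingers close, or fill a call up. It gives the time, the measured TCP pose, the force, the opening and the grip force at its end, in the units of the state.
- arm.get_state(): the state, without advancing time (a new reading comes with each control period).
- arm.snapshot(name): name is "scene" or "top" or "wrist"; returns a dict with "frame" (480x640x3 uint8, red, green, blue), "camera_matrix" (3x3 intrinsics, pixels), "world_from_camera" (4x4, takes a point from camera to world coordinates); the wrist camera has in their place "mount" (4x4, takes a point from camera to tool coordinates, whose origin is the TCP and whose axes are the flange's). Camera axes: x right, y down, z forward; pixel columns grow to the right and rows downward; lengths in m; the calibration is good to about 2 mm. A picture is of the moment at which its call begins: read the wrist's pose just before it. There is no depth.
- arm.sign_off(): hands the job in; it is judged then, once.
The state is a dict: "time_s": time; "q": joint angles; "joint_vel": joint speeds; "joint_efforts": joint torques, N m; "eef_pos": TCP position; "orientation": TCP orientation; "force": force on the tool from outside, world axes, zero at the start; "moment": the same for the moment, N m; "opening": opening from 0.0 (shut) to 1.0 (fully open); "gripper_force": force on a finger pad.
Only numpy, scipy, OpenCV 4.12 (cv2) and the standard library are available. Lean on these libraries where they do the work, as an engineer would, in place of code of your own. Each camera call takes 0.05 s, during which the arm holds its last target. There are 200 camera calls.

## Working session

There is one attempt and no reset: what is moved stays moved. The work goes in short steps, Python scripts to look and compute and a tool call to move; the robot and the scene stay as the last step left them, time stands still between calls to the robot, and variables do not carry over. Pictures are saved under pics/ and viewed, at most 10 in all, crops included, and the job is handed in when it is done.

Besides the shell and the picture viewer there is one more tool, called after "Call:" as a command line: name --pt "numbers of a row" for each row, then --argument value for the rest. move_arm: Moves the arm, as the interface text tells. Its arguments: {"type":"object","properties":{"steps":{"type":"array"},"force":{"type":"number"}},"required":["steps"]}

```bash
ls; mkdir -p pics
cat > h.py <<'E'
import numpy as np, cv2
from bench import arm
def save(name,fn):
    s=arm.snapshot(name); cv2.imwrite('pics/'+fn,s['frame'][:,:,::-1]); np.savez('pics/'+fn+'.npz',K=s['camera_matrix'],T=s.get('world_from_camera',np.eye(4)),f=s['frame']); return s
def ray(K,T,uv):
    d=T[:3,:3]@np.linalg.solve(K,[uv[0],uv[1],1.]); return T[:3,3],d
def onplane(K,T,uv,z):
    o,d=ray(K,T,uv); return o+d*(z-o[2])/d[2]
E
python3 - <<'E'
from h import *
for n in('scene','top'):
    s=save(n,n+'0.png'); print(n,s['camera_matrix'].round(1).tolist(),s['world_from_camera'].round(3).tolist())
st=arm.get_state(); print(st); print(arm.grasp_offset)
E
```

```text
pics
scene [[454.5, 0.0, 317.8], [0.0, 454.5, 237.9], [0.0, 0.0, 1.0]] [[0.611, 0.666, -0.428, 1.017], [0.791, -0.513, 0.333, -0.37], [0.002, -0.542, -0.84, 1.018], [0.0, 0.0, 0.0, 1.0]]
top [[501.2, 0.0, 317.4], [0.0, 501.2, 242.1], [0.0, 0.0, 1.0]] [[0.002, -0.997, 0.082, 0.475], [-1.0, -0.005, -0.028, 0.017], [0.029, -0.082, -0.996, 1.281], [0.0, 0.0, 0.0, 1.0]]
{'time_s': 0.1, 'q': array([-1.22072801,  0.60006204, -0.00255188,  1.60004656,  0.00178991,
        0.94291693, -0.07975798]), 'joint_vel': array([-3.76802930e-04, -1.81318879e-03,  1.08562500e-05, -2.33321794e-03,
        6.82295577e-04, -4.63904173e-04, -4.34300868e-04]), 'joint_efforts': array([ 5.88087816e-03, -7.66552734e+01,  1.50220647e+00, -2.52936655e+01,
       -5.23336069e-02,  1.37067997e-02,  6.08276650e-05]), 'eef_pos': array([0.29992224, 0.65956654, 0.21783517]), 'orientation': array([-6.65095170e-01, -3.07019350e+00,  2.22828957e-03]), 'force': array([0.53180697, 0.4650473 , 0.10452947]), 'moment': array([-0.00436634, -0.01481417, -0.0057519 ]), 'gripper_force': 0.0, 'opening': 1.0009274328881879}
0.0188
```

View pics/top0.png

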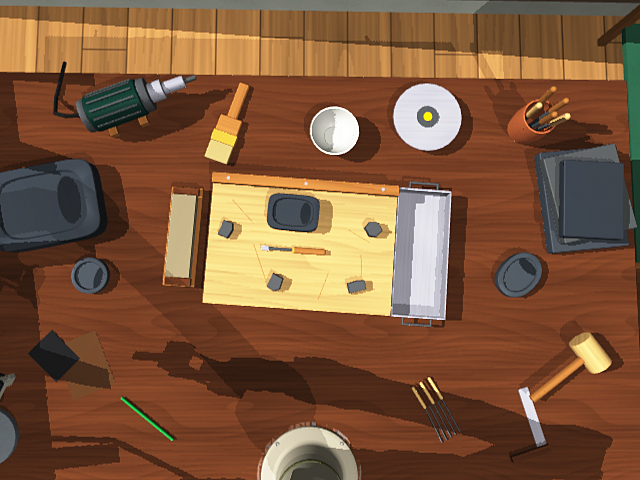

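View pics/scene0.png

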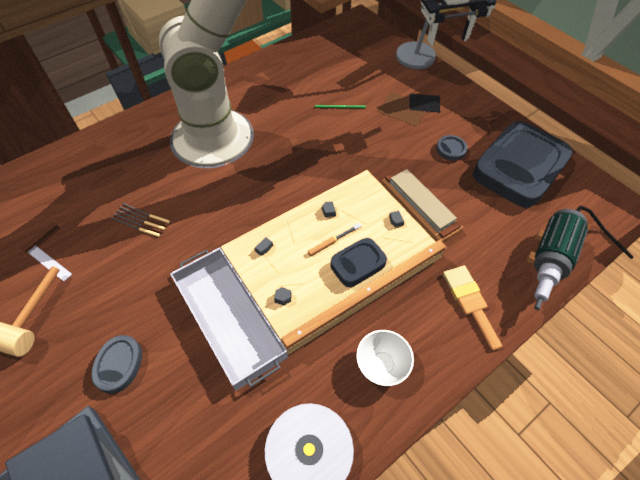

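The top view shows the tray on the right (-y) end (~422,253). The offcuts are at about (227,229), (373,229), (276,282) and (357,286), the inkstone at (294,212) and the chisel at (295,249). The scene view agrees, with offcuts at (396,219), (329,209), (263,246) and (283,296).

```bash
cat > m.py <<'E'
from h import *
import sys
def blobs(fn,box,thr=75,amin=40):
    d=np.load('pics/'+fn+'.npz'); f=d['f']; 
    hsv=cv2.cvtColor(f,cv2.COLOR_RGB2HSV); m=((hsv[...,2]<thr+20)&(hsv[...,1]<110)).astype(np.uint8)
    w=np.zeros_like(m); cv2.fillPoly(w,[np.array(box,np.int32)],1); m&=w
    m=cv2.morphologyEx(m,cv2.MORPH_OPEN,np.ones((2,2),np.uint8))
    n,l,s,c=cv2.connectedComponentsWithStats(m)
    return d,[(c[i],s[i]) for i in range(1,n) if s[i,4]>amin],l
def tri(a,ua,b,ub):
    oa,da=ray(a['K'],a['T'],ua); ob,db=ray(b['K'],b['T'],ub)
    t=np.linalg.lstsq(np.c_[da,-db],ob-oa,rcond=None)[0]; p,q=oa+da*t[0],ob+db*t[1]
    return (p+q)/2,np.linalg.norm(p-q)
E
python3 - <<'E'
from m import *
t,tb,_=blobs('top0.png',[(212,186),(395,196),(389,314),(205,300)])
s,sb,_=blobs('scene0.png',[(225,248),(368,175),(442,245),(288,340)])
for n,d,bs in(('t',t,tb),('s',s,sb)):
    for c,st in bs: print(n,c.round(1),st.tolist(),onplane(d['K'],d['T'],c,.062).round(3))
for c,_ in tb:
    for e,_ in sb:
        p,g=tri(t,c,s,e)
        if g<.008: print(c.round(),e.round(),p.round(4),round(g,4))
# board corners
for uv,z in(((212,183),.07),((397,194),.07),((203.5,303),.05),((389,316),.05)): print(uv,onplane(t['K'],t['T'],uv,z).round(3))
for n in('top0','scene0'):
    im=cv2.imread(f'pics/{n}.png'); y,x=(165,195) if n=='top0' else (165,160)
    c=im[y:y+170,x:x+(265 if n=='top0' else 300)]; cv2.imwrite(f'pics/{n}c.png',cv2.resize(c,None,fx=(3 if n=='top0' else 2.6),fy=(3 if n=='top0' else 2.6),interpolation=cv2.INTER_CUBIC))
E
```

```text
t [294.1 213.1] [268, 194, 53, 39, 1695] [0.646 0.04  0.062]
s [330.1 214.8] [324, 212, 13, 6, 55] [0.493 0.077 0.062]
s [397.2 223.8] [391, 218, 14, 10, 58] [0.62  0.195 0.062]
s [356.2 265.5] [332, 243, 55, 45, 922] [0.649 0.033 0.062]
s [264.6 250.7] [256, 245, 18, 11, 63] [ 0.479 -0.118  0.062]
s [283.4 302.1] [276, 299, 16, 7, 63] [ 0.62  -0.162  0.062]
[294. 213.] [356. 266.] [0.6464 0.0383 0.053 ] 0.0039
(212, 183) [0.718 0.24  0.07 ]
(397, 194) [ 0.694 -0.213  0.07 ]
(203.5, 303) [0.427 0.258 0.05 ]
(389, 316) [ 0.396 -0.193  0.05 ]
```

View pics/top0c.png

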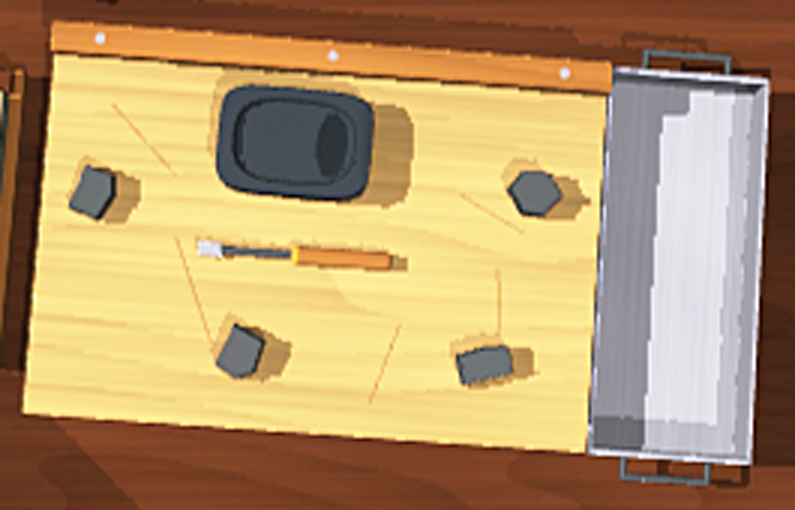

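The crop shows, at 3x with offset (195,165): offcut A (93,192), B (535,193), C (240,351) and D (484,364). The chisel runs along crop y≈250 from x=197 to 407, and the inkstone spans (215..375, 85..200).

```bash
cat > m2.py <<'E'
from m import *
def seg(fn,box,vmax=125,smax=90):
    d=np.load('pics/'+fn+'.npz'); hsv=cv2.cvtColor(d['f'],cv2.COLOR_RGB2HSV)
    m=((hsv[...,2]<vmax)&(hsv[...,1]<smax)).astype(np.uint8)
    w=np.zeros_like(m); cv2.fillPoly(w,[np.array(box,np.int32)],1); m&=w
    n,l,s,c=cv2.connectedComponentsWithStats(m)
    return d,[(c[i],s[i]) for i in range(1,n) if s[i,4]>40]
TB=[(212,186),(395,196),(389,314),(205,300)]; SB=[(225,248),(368,175),(442,245),(288,340)]
E
python3 - <<'E'
from m2 import *
yaw=np.arctan2(-.031,.451); print('yaw',yaw)
t,tb=seg('top0.png',TB); s,sb=seg('scene0.png',SB)
for n,d,bs in(('t',t,tb),('s',s,sb)):
    for c,st in bs: print(n,c.round(1),st.tolist(),onplane(d['K'],d['T'],c,.062).round(3))
for c,_ in tb:
    for e,_ in sb:
        p,g=tri(t,c,s,e)
        if g<.012 and .03<p[2]<.09: print(c.round(),e.round(),p.round(4),round(g,4))
crop=lambda x,y:(195+(x-1)/3,165+(y-1)/3)
P={'inner right':((608,95),.05),'near right':((588,453),.05),'near left':((22,412),.05),'left top':((53,56),.05),
'ink BL':((226,188),.078),'ink BR':((362,200),.078),'ink left':((217,140),.078),'chis tip':((197,250),.06),'chis end':((407,263),.06),'tray far wall top':((768,80),.046),'tray far near':((750,462),.046)}
for k,(uv,z) in P.items(): print(k,onplane(t['K'],t['T'],crop(*uv),z).round(3))
E
```

```text
yaw -0.06862819617663381
t [293.1 212.1] [267, 194, 53, 38, 1672] [0.649 0.042 0.062]
t [225.7 228.8] [218, 220, 15, 18, 178] [0.607 0.206 0.062]
t [372.6 228.7] [364, 222, 18, 15, 186] [ 0.609 -0.153  0.062]
t [279.8 248.7] [269, 247, 23, 4, 56] [0.559 0.074 0.062]
t [274.6 282.4] [267, 274, 16, 17, 170] [0.477 0.086 0.062]
t [356.  285.8] [347, 280, 19, 13, 165] [ 0.469 -0.112  0.062]
s [328.2 212.1] [322, 205, 14, 12, 90] [0.483 0.078 0.062]
s [395.5 221.2] [390, 213, 14, 14, 91] [0.611 0.197 0.062]
s [357.8 261.9] [331, 238, 56, 49, 1765] [0.644 0.042 0.062]
s [263.7 249.1] [255, 242, 18, 13, 96] [ 0.474 -0.118  0.062]
s [282.8 300.1] [274, 292, 17, 13, 94] [ 0.615 -0.16   0.062]
[293. 212.] [358. 262.] [0.6468 0.041  0.0681] 0.0028
[226. 229.] [395. 221.] [0.6066 0.2063 0.0495] 0.0041
[373. 229.] [283. 300.] [ 0.6097 -0.1558  0.0476] 0.0021
[275. 282.] [328. 212.] [0.4762 0.0857 0.0482] 0.0027
[356. 286.] [264. 249.] [ 0.4683 -0.1137  0.0506] 0.0022
inner right [ 0.692 -0.217  0.05 ]
near right [ 0.396 -0.197  0.05 ]
near left [0.429 0.262 0.05 ]
left top [0.721 0.243 0.05 ]
ink BL [0.609 0.097 0.078]
ink BR [ 0.6   -0.012  0.078]
ink left [0.648 0.105 0.078]
chis tip [0.56  0.121 0.06 ]
chis end [ 0.55  -0.049  0.06 ]
tray far wall top [ 0.706 -0.353  0.046]
tray far near [ 0.389 -0.332  0.046]
```

Call:
move_arm --pt "0 0 0 0 0 -0.177 -0.5" --pt "0 0 0 0 0 -0.177 -0.5" --pt "-0.04 -0.044 0 0 0 0 -0.5" --pt "-0.04 -0.044 0 0 0 0 -0.5" --pt "-0.04 -0.044 0 0 0 0 -0.5" --pt "-0.04 -0.044 0 0 0 0 -0.5" --pt "-0.04 -0.044 0 0 0 0 -0.5" --pt "-0.04 -0.044 0 0 0 0 -0.5" --pt "-0.04 -0.044 0 0 0 0 -0.5" --pt "-0.04 -0.044 0 0 0 0 -0.5"

```text
time_s: 1.35
eef_pos: [0.5945, 0.2839, 0.2184]
orientation: [-0.114, -3.139, 0.0]
force: [1.1, 1.2, 0.6]
opening: 0.245
gripper_force: 0.0
```

```bash
cat > st.py <<'E'
from m2 import *
from scipy.spatial.transform import Rotation as R
Ob=np.array([.572,.021]); yb=-.0717
X=np.array([np.cos(yb),np.sin(yb)]); Y=np.array([-X[1],X[0]])
def B(p): d=np.asarray(p)[:2]-Ob; return np.array([d@X,d@Y]).round(4)
def state():
    s=arm.get_state(); M=R.from_rotvec(s['orientation']).as_matrix()
    print('t',round(s['time_s'],2),'board xy',B(s['eef_pos']),'z',round(s['eef_pos'][2],4),'toolx heading in board',round(np.arctan2(M[:2,0]@Y,M[:2,0]@X),3),'tilt',M[2].round(3),'open',round(s['opening'],3),'F',s['force'].round(1))
    return s
E
python3 - <<'E'
from st import *
state()
t=np.load('pics/top0.png.npz'); s=np.load('pics/scene0.png.npz')
for a,b in(((225.7,228.8),(396,219)),((372.6,228.7),(283,296.5)),((274.6,282.4),(329,209.5)),((356,285.8),(263.5,246.5))):
    p,g=tri(t,a,s,b); print(p.round(3),round(g,4),B(p))
E
```

```text
t 1.35 board xy [0.0037 0.2639] z 0.2184 toolx heading in board 3.141 tilt [ 0. -0. -1.] open 0.245 F [1.1 1.2 0.6]
[0.606 0.205 0.059] 0.0023 [0.0209 0.1864]
[ 0.608 -0.154  0.062] 0.0015 [ 0.0488 -0.1715]
[0.477 0.086 0.06 ] 0.0002 [-0.0996  0.0579]
[ 0.468 -0.113  0.062] 0.0027 [-0.0938 -0.1407]
```

Call:
move_arm --pt "-0.022 -0.026 0.02 0 0 0 -0.5" --pt "-0.023 -0.026 0.02 0 0 0 -0.5" --pt "-0.022 -0.026 0.02 0 0 0 -0.5" --pt "0 0 0.025 0 0 0 -0.5" --pt "0 0 0.025 0 0 0 -0.5" --pt "0 0 0.02 0 0 0 -0.5" --pt "0 0 0.015 0 0 0 -0.5" --pt "0 0 0.01 0 0 0 -0.5" --pt "0 0 0.007 0 0 0 -0.5" --pt "0 0 0 0 0 0 -0.5"

```text
time_s: 2.6
eef_pos: [0.6548, 0.203, 0.0565]
orientation: [-0.114, -3.139, 0.0]
force: [0.2, 0.9, 0.1]
opening: 0.25
gripper_force: 0.0
```

Run:
```python
from st import *
state(); save('scene','s1.png')
im=cv2.imread('pics/s1.png')[140:350,200:500]; cv2.imwrite('pics/s1c.png',cv2.resize(im,None,fx=2.6,fy=2.6,interpolation=cv2.INTER_CUBIC))
```

```text
t 2.6 board xy [0.0695 0.1874] z 0.0565 toolx heading in board 3.141 tilt [ 0. -0. -1.] open 0.25 F [0.2 0.9 0.1]
```

View pics/s1c.png

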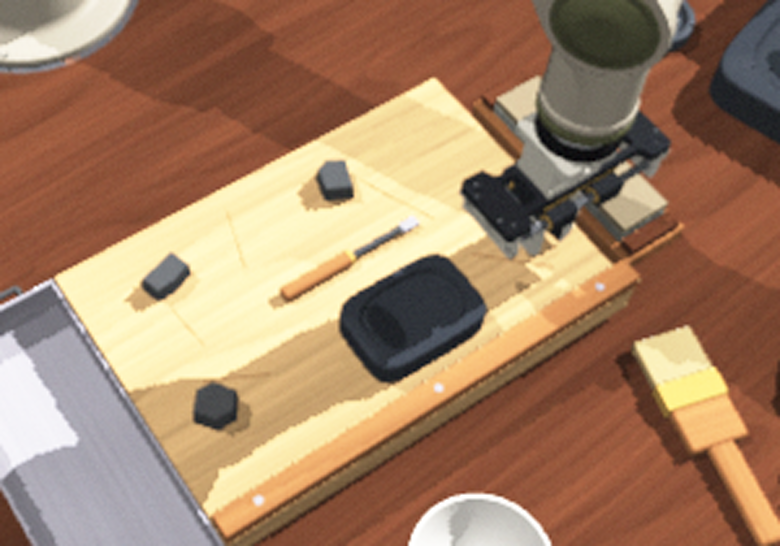

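The crop shows the fingers at (515,235) down on the board on the ledge side of offcut A, which the gripper hides. Everything else is undisturbed.

Call:
move_arm --pt "0.01 0 0.002 0 0 0 -0.5" --pt "0.014 0 0 0 0 0 -0.5" --pt "0.016 0 0 0 0 0 -0.5" --pt "0.016 0 0 0 0 0 -0.5" --pt "0.016 0 0 0 0 0 -0.5" --pt "0.016 0 0 0 0 0 -0.5" --pt "0.016 0 0 0 0 0 -0.5" --pt "0.016 0 0 0 0 0 -0.5" --pt "0.011 0 0 0 0 0 -0.5" --pt "0.006 0 0 0 0 0 -0.5"

```text
time_s: 3.9
eef_pos: [0.5176, 0.213, 0.0547]
orientation: [-0.114, -3.14, 0.0]
force: [0.1, 0.3, -0.2]
opening: 0.252
gripper_force: 0.2
```

Run:
```python
from st import *
state()
```

```text
t 3.9 board xy [-0.0681  0.1876] z 0.0547 toolx heading in board 3.141 tilt [ 0. -0. -1.] open 0.252 F [ 0.1  0.3 -0.2]
```

Call:
move_arm --pt "-0.012 0 0 0 0 0 -0.5" --pt "-0.02 0 -0.02 0 0 0 -0.5" --pt "0 0 -0.025 0 0 0 -0.5" --pt "0 0 -0.025 0 0 0 -0.5" --pt "0 0 0 0 0 -0.18 -0.5" --pt "0 0 0 0 0 -0.18 -0.5" --pt "0 0 0 0 0 -0.18 -0.5" --pt "0 0 0 0 0 -0.18 -0.5" --pt "0 0 0 0 0 -0.18 -0.5" --pt "0 0 0 0 0 -0.18 -0.5"

```text
time_s: 5.15
eef_pos: [0.5516, 0.2101, 0.1247]
orientation: [-1.522, 2.748, -0.0]
force: [0.4, 0.1, -0.9]
opening: 0.251
gripper_force: 0.0
```

Run:
```python
from st import *
s=state(); print(s['q'].round(2)); save('top','t2.png')
t,tb=seg('t2.png',TB)
for c,k in tb: p=onplane(t['K'],t['T'],c,.061); print(c.round(1),k.tolist(),B(p))
```

```text
t 5.15 board xy [-0.0339  0.1871] z 0.1247 toolx heading in board -2.058 tilt [-0.    -0.001 -1.   ] open 0.251 F [ 0.4  0.1 -0.9]
[-0.19  0.58 -0.39  1.98  0.36  0.64  1.76]
[293. 212.] [267, 193, 53, 39, 1672] [0.0752 0.027 ]
[228.7 237.4] [209, 199, 49, 78, 1381] [0.0009 0.1779]
[372.6 228.7] [364, 222, 18, 15, 188] [ 0.0492 -0.1709]
[279.2 248.6] [268, 246, 24, 5, 60] [-0.0168  0.0535]
[261.2 289.8] [225, 274, 58, 33, 861] [-0.1198  0.0888]
[356.1 285.8] [347, 280, 19, 13, 174] [-0.0932 -0.1398]
```

Call:
move_arm --pt "0 0 0 0 0 0.185 -0.5" --pt "0 0 0 0 0 0.185 -0.5" --pt "0 0 0 0 0 0.185 -0.5" --pt "0 0 0 0 0 0.185 -0.5" --pt "0 0 0 0 0 0.185 -0.5" --pt "0 0 0 0 0 0.185 -0.5" --pt "0 0 0 0 0 0.185 -0.5" --pt "0 0 0 0 0 0.185 -0.5" --pt "0 0 0 0 0 0.185 -0.5" --pt "0 0 0 0 0 0.185 -0.5"

```text
time_s: 6.45
eef_pos: [0.5513, 0.2105, 0.1248]
orientation: [1.299, 2.86, 0.001]
force: [0.4, 0.6, 0.1]
opening: 0.252
gripper_force: 0.0
```

Call:
move_arm --pt "0 0 0 0 0 0.185 -0.5" --pt "0 0 0 0 0 0.185 -0.5" --pt "0 0 0 0 0 0.185 -0.5" --pt "0 0 0 0 0 0.185 -0.5" --pt "0 0 0 0 0 0.064 -0.5" --pt "-0.045 0.02 0 0 0 0 -0.5" --pt "-0.045 0.02 0 0 0 0 -0.5" --pt "-0.045 0.02 0 0 0 0 -0.5" --pt "-0.045 0.02 0 0 0 0 -0.5" --pt "-0.045 0.003 0 0 0 0 -0.5"

```text
time_s: 7.7
eef_pos: [0.6181, -0.0223, 0.1248]
orientation: [2.306, 2.13, 0.002]
force: [0.3, -1.0, -0.9]
opening: 0.25
gripper_force: 0.0
```

Run:
```python
from st import *
s=state(); print(s['q'].round(2))
```

```text
t 7.7 board xy [ 0.049  -0.0399] z 0.1248 toolx heading in board 1.563 tilt [-0.     0.002 -1.   ] open 0.25 F [ 0.3 -1.  -0.9]
[-0.28  0.61  0.34  1.95 -0.32  0.63  0.18]
```

Call:
move_arm --pt "-0.04 0 0 0 0 0 -0.5" --pt "-0.039 0 0 0 0 0 -0.5" --pt "0 0 0 0 0 0 -0.5" --pt "0 0 0.025 0 0 0 -0.5" --pt "0 0 0.02 0 0 0 -0.5" --pt "0 0 0.013 0 0 0 -0.5" --pt "0 0 0.008 0 0 0 -0.5" --pt "0 0 0.003 0 0 0 -0.5" --pt "-0.004 0 0 0 0 0 -0.5" --pt "-0.008 0 0 0 0 0 -0.5"

```text
time_s: 8.95
eef_pos: [0.6092, -0.1111, 0.0562]
orientation: [2.303, 2.135, 0.001]
force: [0.0, 0.5, -0.4]
opening: 0.25
gripper_force: 0.0
```

Run:
```python
from st import *
s=state()
```

```text
t 8.95 board xy [ 0.0466 -0.129 ] z 0.0562 toolx heading in board 1.567 tilt [-0.     0.001 -1.   ] open 0.25 F [ 0.   0.5 -0.4]
```

Call:
move_arm --pt "-0.01 0 0.001 0 0 0 -0.5" --pt "-0.013 0 0 0 0 0 -0.5" --pt "-0.013 0 0 0 0 0 -0.5" --pt "-0.013 0 0 0 0 0 -0.5" --pt "-0.013 0 0 0 0 0 -0.5" --pt "-0.013 0 0 0 0 0 -0.5" --pt "-0.013 0 0 0 0 0 -0.5" --pt "-0.013 0 0 0 0 0 -0.5" --pt "-0.012 0 0 0 0 0 -0.5" --pt "-0.008 0 0 0 0 0 -0.5"

```text
time_s: 10.2
eef_pos: [0.5996, -0.2325, 0.0546]
orientation: [2.305, 2.135, -0.0]
force: [-1.1, 0.1, 0.1]
opening: 0.251
gripper_force: 0.0
```

Call:
move_arm --pt "0 0 0 0 0 0 -0.5" --pt "0 0 -0.025 0 0 0 -0.5" --pt "0.02 0 -0.03 0 0 0 -0.5" --pt "0.04 -0.035 0 0 0 0 -0.5" --pt "0.04 -0.035 0 0 0 0 -0.5" --pt "0.04 -0.035 0 0 0 0 -0.5" --pt "0.015 -0.035 0 0 0 0 -0.5" --pt "0 0 0 0 0 0 -0.5" --pt "0 0 0 0 0 0 -0.5" --pt "0 0 0 0 0 0 -0.5"

```text
time_s: 11.45
eef_pos: [0.473, -0.0668, 0.1097]
orientation: [2.304, 2.134, 0.001]
force: [-0.7, -0.6, 0.1]
opening: 0.253
gripper_force: 0.0
```

Run:
```python
from st import *
s=state(); save('top','t3.png')
im=cv2.imread('pics/t3.png')[165:335,195:460]; cv2.imwrite('pics/t3c.png',cv2.resize(im,None,fx=3,fy=3,interpolation=cv2.INTER_CUBIC))
```

```text
t 11.45 board xy [-0.0924 -0.0947] z 0.1097 toolx heading in board 1.566 tilt [-0.     0.001 -1.   ] open 0.253 F [-0.7 -0.6  0.1]
```

View pics/t3c.png

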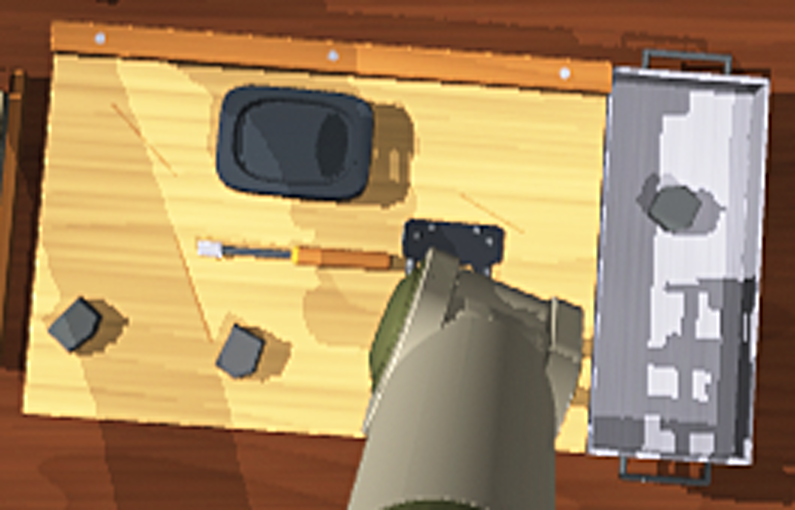

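The crop shows B lying flat in the tray at (675,208). A has been pushed to the near lane at (75,325), C is at (240,351), and the chisel and inkstone are unmoved. D is next, hidden under the arm.

Call:
move_arm --pt "0.006 0 0.02 0 0 0 -0.5" --pt "0 0 0.016 0 0 0 -0.5" --pt "0 0 0.012 0 0 0 -0.5" --pt "0 0 0.006 0 0 0 -0.5" --pt "0 0 0 0 0 0 -0.5" --pt "-0.008 0 0 0 0 0 -0.5" --pt "-0.012 0 0 0 0 0 -0.5" --pt "-0.013 0 0 0 0 0 -0.5" --pt "-0.013 0 0 0 0 0 -0.5" --pt "-0.013 0 0 0 0 0 -0.5"

```text
time_s: 12.75
eef_pos: [0.4677, -0.1203, 0.0557]
orientation: [2.305, 2.135, 0.0]
force: [0.7, -0.2, 0.0]
opening: 0.25
gripper_force: 0.2
```

Run:
```python
from st import *
s=state()
```

```text
t 12.75 board xy [-0.0939 -0.1484] z 0.0557 toolx heading in board 1.566 tilt [-0.  0. -1.] open 0.25 F [ 0.7 -0.2  0. ]
```

Call:
move_arm --pt "-0.013 0 0 0 0 0 -0.5" --pt "-0.013 0 0 0 0 0 -0.5" --pt "-0.013 0 0 0 0 0 -0.5" --pt "-0.013 0 0 0 0 0 -0.5" --pt "-0.013 0 0 0 0 0 -0.5" --pt "-0.013 0 0 0 0 0 -0.5" --pt "-0.013 0 0 0 0 0 -0.5" --pt "-0.008 0 0 0 0 0 -0.5" --pt "0 0 0 0 0 0 -0.5" --pt "0 0 -0.025 0 0 0 -0.5"

```text
time_s: 14.0
eef_pos: [0.4595, -0.2171, 0.0797]
orientation: [-2.302, -2.134, 0.002]
force: [0.4, 0.6, -0.1]
opening: 0.247
gripper_force: 0.0
```

Call:
move_arm --pt "0 0 -0.03 0 0 0 -0.5" --pt "0.04 0 0 0 0 0 -0.5" --pt "0.045 0 0 0 0 0 -0.5" --pt "0.045 0 0 0 0 0 -0.5" --pt "0.045 0 0 0 0 0 -0.5" --pt "0.045 0 0 0 0 0 -0.5" --pt "0.045 0 0 0 0 0 -0.5" --pt "0.045 0 0 0 0 0 -0.5" --pt "0.045 -0.005 0 0 0 0 -0.5" --pt "0 0 0 0 0 0 -0.5"

```text
time_s: 15.25
eef_pos: [0.4816, 0.1409, 0.1103]
orientation: [-2.296, -2.143, -0.001]
force: [-0.1, -0.8, 0.4]
opening: 0.25
gripper_force: 0.0
```

Run:
```python
from st import *
s=state(); save('top','t4.png')
im=cv2.imread('pics/t4.png')[165:335,195:460]; cv2.imwrite('pics/t4c.png',cv2.resize(im,None,fx=3,fy=3,interpolation=cv2.INTER_CUBIC))
t=np.load('pics/t3.png.npz'); 
print('A',B(onplane(t['K'],t['T'],(195+75/3,165+325/3),.061)),'C',B(onplane(t['K'],t['T'],(195+240/3,165+351/3),.061)))
```

```text
t 15.25 board xy [-0.0988  0.1131] z 0.1103 toolx heading in board 1.574 tilt [ 0.001 -0.001 -1.   ] open 0.25 F [-0.1 -0.8  0.4]
A [-0.0875  0.1911] C [-0.0985  0.0571]
```

View pics/t4c.png

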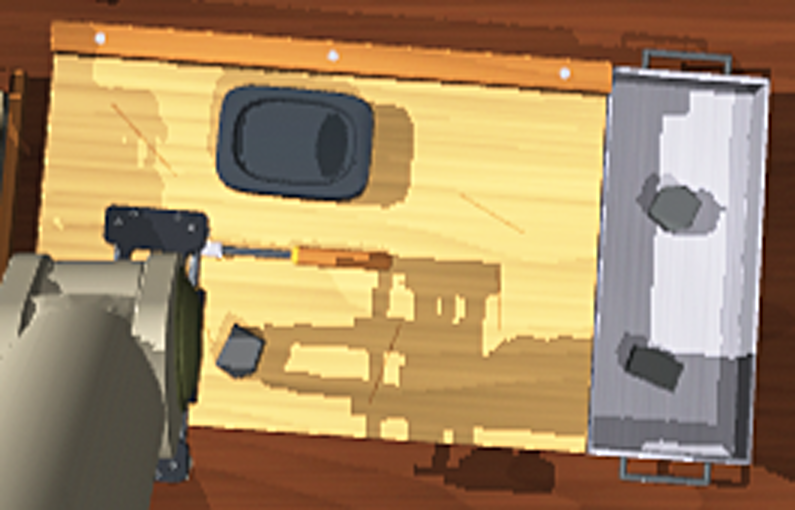

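The crop shows D in the tray at (655,366), next to B. C is at (240,351) in front of the fingers, and the chisel is in place.

Call:
move_arm --pt "0 0 0.02 0 0 0 -0.5" --pt "0 0 0.016 0 0 0 -0.5" --pt "0 0 0.012 0 0 0 -0.5" --pt "0 0 0.007 0 0 0 -0.5" --pt "0 0 0 0 0 0 -0.5" --pt "-0.008 0 0 0 0 0 -0.5" --pt "-0.012 0 0 0 0 0 -0.5" --pt "-0.014 0 0 0 0 0 -0.5" --pt "-0.015 0 0 0 0 0 -0.5" --pt "-0.015 0 0 0 0 0 -0.5"

```text
time_s: 16.55
eef_pos: [0.4774, 0.0714, 0.0558]
orientation: [2.305, 2.135, 0.0]
force: [0.2, 0.8, 0.2]
opening: 0.25
gripper_force: 0.3
```

Call:
move_arm --pt "-0.015 0 0 0 0 0 -0.5" --pt "-0.015 0 0 0 0 0 -0.5" --pt "-0.015 0 0 0 0 0 -0.5" --pt "-0.015 0 0 0 0 0 -0.5" --pt "-0.015 0 0 0 0 0 -0.5" --pt "-0.015 0 0 0 0 0 -0.5" --pt "-0.015 0 0 0 0 0 -0.5" --pt "-0.015 0 0 0 0 0 -0.5" --pt "-0.014 0 0 0 0 0 -0.5" --pt "-0.01 0 0 0 0 0 -0.5"

```text
time_s: 17.8
eef_pos: [0.4664, -0.0719, 0.0556]
orientation: [2.305, 2.135, -0.0]
force: [-0.6, 1.1, 0.8]
opening: 0.249
gripper_force: 0.3
```

Run:
```python
from st import *
s=state(); save('scene','s5.png')
t,tb=seg('s5.png',SB)
for c,k in tb: print(c.round(1),k.tolist(),B(onplane(t['K'],t['T'],c,.058)))
```

```text
t 17.8 board xy [-0.0987 -0.1002] z 0.0556 toolx heading in board 1.566 tilt [-0. -0. -1.] open 0.249 F [-0.6  1.1  0.8]
[371.2 194.4] [367, 190, 10, 8, 54] [-0.0799  0.1816]
[284.5 232.8] [262, 214, 46, 38, 897] [-0.1028 -0.0763]
[357.8 262. ] [331, 238, 56, 49, 1766] [0.0682 0.0279]
```

Call:
move_arm --pt "-0.01 0.001 0 0 0 0 -0.5" --pt "-0.015 0.003 0 0 0 0 -0.5" --pt "-0.015 0.003 0 0 0 0 -0.5" --pt "-0.016 0.003 0 0 0 0 -0.5" --pt "-0.016 0.003 0 0 0 0 -0.5" --pt "-0.016 0.003 0 0 0 0 -0.5" --pt "-0.016 0.003 0 0 0 0 -0.5" --pt "-0.016 0.003 0 0 0 0 -0.5" --pt "-0.016 0.003 0 0 0 0 -0.5" --pt "-0.014 0 0 0 0 0 -0.5"

```text
time_s: 19.1
eef_pos: [0.4802, -0.2235, 0.0556]
orientation: [2.304, 2.135, 0.0]
force: [0.3, -0.2, 0.7]
opening: 0.25
gripper_force: 0.0
```

Call:
move_arm --pt "0 0 0 0 0 0 -0.5" --pt "0 0 -0.025 0 0 0 -0.5" --pt "0 0 -0.03 0 0 0 -0.5" --pt "0.058 0 0 0 0 0 -0.5" --pt "0.058 0 0 0 0 0 -0.5" --pt "0.058 0 0 0 0 0 -0.5" --pt "0.058 0 0 0 0 0 -0.5" --pt "0.058 0 0 0 0 0 -0.5" --pt "0.058 0 0 0 0 0 -0.5" --pt "0 0 0 0 0 0 -0.5"

```text
time_s: 20.35
eef_pos: [0.5059, 0.1308, 0.1103]
orientation: [-2.293, -2.145, -0.002]
force: [-0.9, -0.6, -0.8]
opening: 0.248
gripper_force: 0.0
```

Run:
```python
from st import *
s=state(); save('top','t6.png')
im=cv2.imread('pics/t6.png')[165:335,195:460]; cv2.imwrite('pics/t6c.png',cv2.resize(im,None,fx=3,fy=3,interpolation=cv2.INTER_CUBIC))
```

```text
t 20.35 board xy [-0.0738  0.1048] z 0.1103 toolx heading in board 1.576 tilt [ 0.002 -0.    -1.   ] open 0.248 F [-0.9 -0.6 -0.8]
```

View pics/t6c.png

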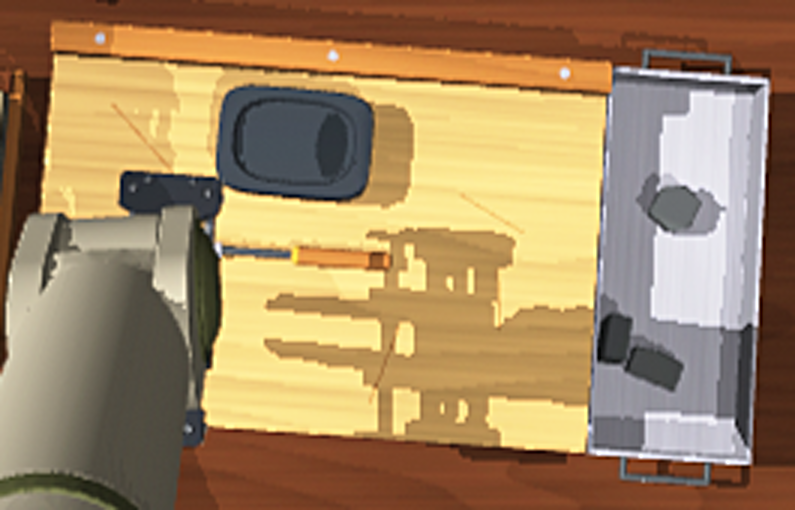

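The crop shows C in the tray at (615,338) near the board-side wall, D at (655,366) and B at (675,208). Only A is left, and the chisel and inkstone are still in place.

Call:
move_arm --pt "0.05 -0.005 0 0 0 0 -0.5" --pt "0.05 -0.005 0 0 0 0 -0.5" --pt "0.04 -0.004 0 0 0 0 -0.5" --pt "0 0 0 0 0 0 -0.5" --pt "0 0 0.02 0 0 0 -0.5" --pt "0 0 0.016 0 0 0 -0.5" --pt "0 0 0.012 0 0 0 -0.5" --pt "0 0 0.006 0 0 0 -0.5" --pt "0 0 0 0 0 0 -0.5" --pt "0 0 0 0 0 0 -0.5"

```text
time_s: 21.65
eef_pos: [0.5034, 0.2653, 0.057]
orientation: [2.304, 2.135, 0.001]
force: [0.1, 0.7, 0.1]
opening: 0.254
gripper_force: 0.0
```

Run:
```python
from st import *
s=state(); save('scene','s7.png')
t,tb=seg('s7.png',SB)
for c,k in tb: print(c.round(1),k.tolist(),B(onplane(t['K'],t['T'],c,.058)))
```

```text
t 21.65 board xy [-0.086   0.2388] z 0.057 toolx heading in board 1.566 tilt [ 0.  0. -1.] open 0.254 F [0.1 0.7 0.1]
[372.  190.5] [367, 183, 11, 15, 108] [-0.0895  0.1913]
[346.3 232. ] [337, 227, 18, 12, 46] [-0.0185  0.0555]
[357.8 261.9] [331, 238, 56, 49, 1763] [0.0682 0.0281]
```

Call:
move_arm --pt "-0.006 -0.003 0.001 0 0 0 -0.5" --pt "-0.01 0 0 0 0 0 -0.5" --pt "-0.012 0 0 0 0 0 -0.5" --pt "-0.014 -0.001 0 0 0 0 -0.5" --pt "-0.015 -0.0015 0 0 0 0 -0.5" --pt "-0.015 -0.0015 0 0 0 0 -0.5" --pt "-0.015 -0.0015 0 0 0 0 -0.5" --pt "-0.015 -0.0015 0 0 0 0 -0.5" --pt "-0.015 -0.0015 0 0 0 0 -0.5" --pt "-0.015 -0.0015 0 0 0 0 -0.5"

```text
time_s: 22.95
eef_pos: [0.48, 0.1337, 0.0556]
orientation: [2.304, 2.135, 0.0]
force: [0.7, 0.5, 0.2]
opening: 0.253
gripper_force: 0.2
```

Call:
move_arm --pt "-0.015 -0.0015 0 0 0 0 -0.5" --pt "-0.015 -0.0015 0 0 0 0 -0.5" --pt "-0.015 -0.0015 0 0 0 0 -0.5" --pt "-0.015 -0.0015 0 0 0 0 -0.5" --pt "-0.015 -0.0015 0 0 0 0 -0.5" --pt "-0.015 -0.0015 0 0 0 0 -0.5" --pt "-0.015 -0.0015 0 0 0 0 -0.5" --pt "-0.015 -0.0015 0 0 0 0 -0.5" --pt "-0.015 -0.0015 0 0 0 0 -0.5" --pt "-0.012 0 0 0 0 0 -0.5"

```text
time_s: 24.2
eef_pos: [0.4553, -0.0119, 0.0556]
orientation: [-2.305, -2.135, 0.0]
force: [-0.8, 0.7, -0.4]
opening: 0.251
gripper_force: 0.2
```

Run:
```python
from st import *
s=state(); save('scene','s8.png')
t,tb=seg('s8.png',SB)
for c,k in tb: print(c.round(1),k.tolist(),B(onplane(t['K'],t['T'],c,.058)))
im=cv2.imread('pics/s8.png')[160:390,160:460]; cv2.imwrite('pics/s8c.png',cv2.resize(im,None,fx=2.5,fy=2.5,interpolation=cv2.INTER_CUBIC))
```

```text
t 24.2 board xy [-0.1141 -0.0412] z 0.0556 toolx heading in board 1.566 tilt [-0. -0. -1.] open 0.251 F [-0.8  0.7 -0.4]
[304.4 218.8] [283, 203, 43, 33, 677] [-0.1115 -0.0108]
[344.6 233.1] [337, 228, 18, 11, 44] [-0.018   0.0501]
[357.9 261.9] [331, 238, 56, 49, 1776] [0.0682 0.0284]
```

View pics/s8c.png

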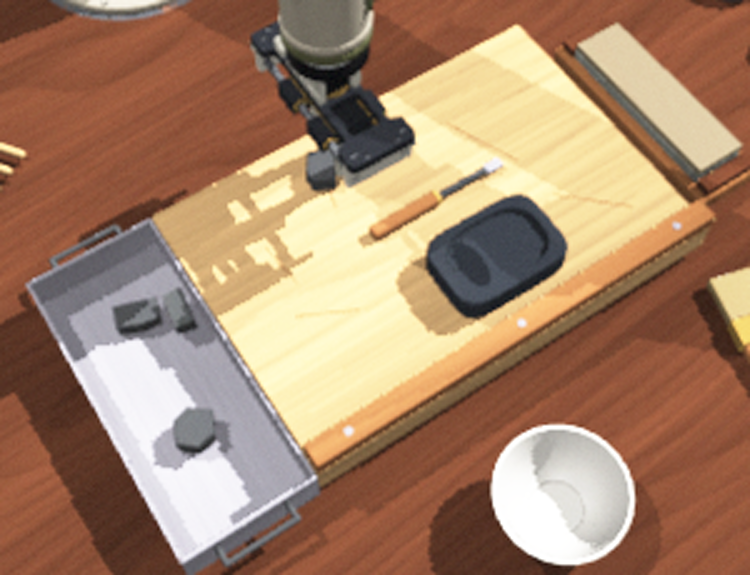

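The crop shows A at (320,170) just ahead of the fingers. C (178,310), D (135,315) and B (195,430) are in the tray, C leaning on its side but below the rim, and the bystanders haven't moved.

Call:
move_arm --pt "-0.012 0 0 0 0 0 -0.5" --pt "-0.015 -0.0015 0 0 0 0 -0.5" --pt "-0.015 -0.0015 0 0 0 0 -0.5" --pt "-0.015 -0.0015 0 0 0 0 -0.5" --pt "-0.015 -0.0015 0 0 0 0 -0.5" --pt "-0.015 -0.0015 0 0 0 0 -0.5" --pt "-0.015 -0.0015 0 0 0 0 -0.5" --pt "-0.015 0 0 0 0 0 -0.5" --pt "-0.015 0 0 0 0 0 -0.5" --pt "-0.015 0 0 0 0 0 -0.5"

```text
time_s: 25.5
eef_pos: [0.4354, -0.1578, 0.0556]
orientation: [2.304, 2.135, 0.0]
force: [0.8, 1.0, 0.8]
opening: 0.251
gripper_force: 0.2
```

Call:
move_arm --pt "-0.015 0 0 0 0 0 -0.5" --pt "-0.015 0 0 0 0 0 -0.5" --pt "-0.015 0 0 0 0 0 -0.5" --pt "-0.012 0 0 0 0 0 -0.5" --pt "0 0 0 0 0 0 -0.5" --pt "0 0 -0.025 0 0 0 -0.5" --pt "0 0 -0.04 0 0 0 -0.5" --pt "0.04 0 -0.02 0 0 0 -0.5" --pt "0.05 0 0 0 0 0 -0.5" --pt "0.05 0 0 0 0 0 -0.5"

```text
time_s: 26.75
eef_pos: [0.4418, -0.0721, 0.1411]
orientation: [2.304, 2.135, 0.002]
force: [0.3, 0.0, 0.1]
opening: 0.249
gripper_force: 0.0
```

Call:
move_arm --pt "0.05 0 0 0 0 0 -0.5" --pt "0.05 0 0 0 0 0 -0.5" --pt "0 0 0 0 0 0 -0.5" --pt "0 0 0 0 0 0 -0.5" --pt "0 0 0 0 0 0 -0.5" --pt "0 0 0 0 0 0 -0.5" --pt "0 0 0 0 0 0 -0.5" --pt "0 0 0 0 0 0 -0.5" --pt "0 0 0 0 0 0 -0.5" --pt "0 0 0 0 0 0 -0.5"

```text
time_s: 28.0
eef_pos: [0.4493, 0.0257, 0.1406]
orientation: [2.304, 2.136, -0.0]
force: [-0.0, 0.6, 0.4]
opening: 0.251
gripper_force: 0.0
```

Run:
```python
from st import *
s=state(); save('scene','s9.png'); save('top','t9.png')
a=cv2.resize(cv2.imread('pics/s9.png')[230:400,160:310],None,fx=2.6,fy=2.6,interpolation=cv2.INTER_CUBIC)
b=cv2.resize(cv2.imread('pics/t9.png')[175:335,310:460],None,fx=2.6,fy=2.6,interpolation=cv2.INTER_CUBIC)
b=cv2.copyMakeBorder(b,0,a.shape[0]-b.shape[0],0,0,cv2.BORDER_CONSTANT); cv2.imwrite('pics/f9.png',np.hstack([a,b]))
```

```text
t 28.0 board xy [-0.1228 -0.0041] z 0.1406 toolx heading in board 1.567 tilt [-0. -0. -1.] open 0.251 F [-0.   0.6  0.4]
```

View pics/f9.png

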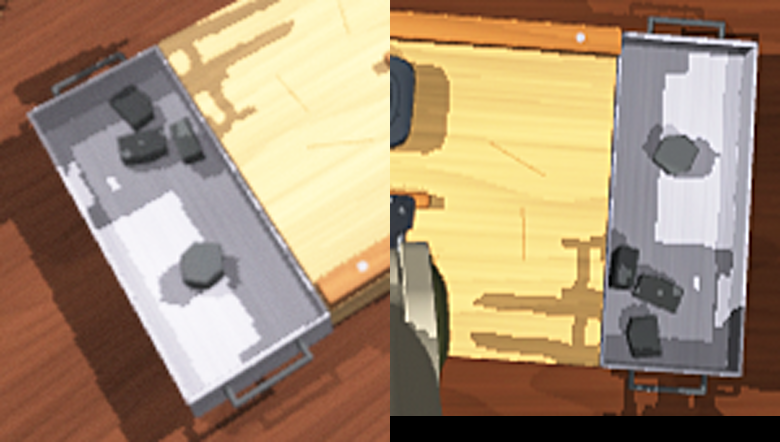

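Both views show all four offcuts in the tray: left panel (132,105), (143,147), (187,140), (203,265); right panel (643,335), (658,290), (623,267), (675,155). The arm is clear of everything. I'll check the height of the leaning one, then hand in.

Run:
```python
from st import *
t=np.load('pics/t9.png.npz'); s=np.load('pics/s9.png.npz')
p,g=tri(t,(399.6,277.7),s,(231.9,283.8)); print(B(p),p[2].round(3),g.round(4))
if p[2]<.042: print(arm.sign_off())
```

```text
[-0.0648 -0.2513] 0.027 0.0002
the job is handed in; nothing more can be done
None
```

All four offcuts were swept into the scrap tray without being picked up, the final pictures show the arm touching nothing and no sign of the bystanders having moved, and I handed the job in at about 28 s of the 72 s; no verdict came back.

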